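# Carry a slab's sawn end over to the scale

## Task

Push the wide flat straightedge across the bench until it is pressed home and lies flush against the stone slab's end face that looks towards it, gently enough that the slab itself stays where it is. Then slide the cursor along the scale rail until its steel pin just touches the back of the straightedge, which must stay flush, and leave everything so. Do not disturb the other things on the bench.

Things in the scene. Friction and masses are not known exactly. Their poses are not given: they have to be found in the camera images.
- slab: sawn block of pale coral limestone, 110 (x) x 150 (y) x 45 high, about 1.6 kg, lying loose on the bench. Origin: centre of its underside. Its +y end face (110 wide, 75 from the origin) looks towards the straightedge.
- straightedge: flat plain aluminium straightedge plate, 200 long (x) x 92 wide (y) x 16 thick, about 0.5 kg, loose, flat on the bench: too wide to grasp. Origin: centre of its underside. Its long -y edge looks towards the slab's end face, its long +y edge (its back) towards the cursor's pin.
- gauge: low aluminium scale rail fixed to the bench, 36 (x) x 500 long (y) x 20 high, with two end blocks 30 high. Origin: centre of its underside. The slab and straightedge lie on its -x side. The cursor slides along its y axis.
- cursor (a joint): travel of the cursor along the rail in m: 0 is the end of its travel at y = +0.215 in the gauge's frame, growing to 0.245 towards the gauge's -y, that is towards the straightedge and slab. Needs about 2 N to slide and stays where it is left.
- cursor_grip (a point): centre of the cursor's black upright grip, 62 above the bench; the grip is a block 36 (gauge x) x 22 (gauge y) x 44 high, its top 84 above the bench, on a grey carriage 46 long (gauge y) whose top is 40 above the bench.
- cursor_pin (a point): on the axis of the cursor's upright steel pin, 10 above the bench. The pin, 12 in diameter, hangs from 41 down to 4 above the bench at the end of a thin arm (31 to 41 above the bench), 90 from the grip towards gauge -x. The arm passes over the straightedge; only the pin meets it.
- sieve: bystander: open steel sieve pan, 100 across, 45 high; origin under its centre
- beaker: bystander: small glass cup, 52 across, 60 high; origin under its centre
- jar: bystander: amber jar with black cap, 54 across, 65 high, standing between slab and rail; origin under its centre
- brush: bystander: brush 150 long, lying beyond the slab's other end; origin under its middle, along its x
- dish: bystander: white covered dish, 80 across, 15 high; origin under its centre
- flask: bystander: white bottle, 64 across, 170 high; origin under its centre
Mind the look-alikes: they are no part of the job. There is more than one size of the straightedge; the job needs the largest.

How it is judged:
By the outcome, as a careful person would: the job done as asked, in the order asked, and still so for the second after the job is handed in, with the robot touching nothing.
It also fails if it takes over 64 s, if anything falls off the work surface, if the arm or the gripper's body presses on something with over 40 N, if the wrist force passes 120 N, or if a joint passes its speed limit or range.

## Robot

A 6-joint arm with a two-finger parallel gripper is mounted at the origin on the work surface. World frame = base frame: x ahead of the robot, y to its left, z up, the work surface at z = 0. Lengths are in m, angles in rad, forces in N, time in s.
With the tool pointing down it reaches from about 0.375 to 0.75 m from the base axis. Payload 9 kg.
Tool frame: the origin (TCP) lies midway between the tips of the shut fingers; the grasp point (between the pads) lies behind it (env.grip_point_offset is the z of the grasp point in the tool frame, in m); z points along the fingers, y is the line along which they close (so a half turn about z gives the same grasp; the last joint's range is limited). The gripper opens to 85 mm and grips with 20 to 120 N. Pads are 22 mm wide; open, the fingers measure 114 mm over their backs; the gripper's body (76 mm by 85 mm) begins 54 mm behind the grasp point. The pads swing forward as they close: fully open they stand 13 mm farther back than shut.
Start: joints at [1.097, 0.104, 0.097, 1.564, 0, 1.353], TCP at [0.152, 0.581, 0.231] pointing down, gripper open.
Joint ranges: [-2.99, 2.99], [-0.84, 1.86], [-1.1, 1.16], [-1.84, 2.11], [-1.51, 1.56], [-3.14, 3.14]. Speed limits (rad/s): [2.22, 2.22, 2.57, 3.14, 3.14, 3.14].

## Interface

Orientations are given as a rotation vector (axis times angle).
In Python, from plant import read_state, capture, job, nets, env gives the robot as it stands. The module is installed in compiled form; this text tells all that it offers.
- The arm moves only by the shell command python3 -m crank 'ROWS' [OPENING] [FORCE]. ROWS is JSON, a list of rows, each an object of numbers: "tx", "ty", "tz": the shift along the tool's x, y, z in m; "twist": the turn about the tool's z in rad. In form: [{"tx": .., "ty": .., "tz": .., "twist": ..}, ...]. A call has 1 to 5 rows; each row is the pose to reach, as a shift and turn from the pose commanded when the call began, along the tool's axes at that moment; what a row does not reach only later rows make up. A row lasts 1/12 s, in which the tool goes at most 41.7 mm and 7.16 degrees, less where a joint would pass 70% of its speed; a pose out of reach is approached as far as the arm can. A call with a gripper value outside its range is refused whole. OPENING is the finger opening in m, from 0 to 0.0854, set as the call begins (- or left out, the last holds). The fingers move at their own pace and stop on an object; FORCE is the grip in N (left out, the last holds). Time passes only in rows, so rows that repeat a pose let the fingers close. It gives the time, the measured TCP pose, the force, the opening and the grip force at its end, in the units of the state.
- read_state(): the state, without advancing time (a new reading comes with each control period).
- capture(name): name is "side" or "top" or "wrist"; returns a dict with "pixels" (480x640x3 uint8, red, green, blue), "mtx" (3x3 intrinsics, pixels), "k1" (the pictures are not rectified: a ray, as slopes to the right and down, at radius r is drawn at 1 + k1 r^2 times it, then the intrinsics apply), "rvec" (rotation vector, rad) and "tvec" (3), from world to camera coordinates, as OpenCV has them. Camera axes: x right, y down, z forward; pixel columns grow to the right and rows downward; lengths in m; the calibration is good to about 2 mm. A picture is of the moment at which its call begins. There is no depth.
- job.job_done(): hands the job in; it is judged then, once.
Trained networks look in a picture, given as the dict that the camera call returned (one of the last four; its "shot" number tells which), for a name from the list of things; names that differ only in an ending like _2 or _b are one class to them, and where a whole thing is asked for, a point or a joint stands for the part that bears it (a point fixed in the world has none). Each returns a list of dicts, best first, with "p" (0 to 1); they miss things now and then, are a little off and sometimes report something else, mostly with a low value. They report only what shows in the picture. A call takes as long as a camera call. They do not tell look-alikes from the thing itself.
- nets.search_frame(picture, label): "box" ([left, top, right, bottom] in pixels, round what is visible of it).
- nets.masks_of(picture, label): "mask" (480x640 bool, what is visible of it) and "box" ([left, top, right, bottom] in pixels, round what is visible of it).
- nets.mark_of(picture, label): "centre" ([column, row] in pixels: a listed point, or the origin of a listed thing).
The state is a dict: "time": time; "q": joint angles; "joint_velocities": joint speeds; "joint_torque": joint torques, N m; "position": TCP position; "orientation": TCP orientation; "wrist_force": force on the tool from outside, world axes, zero at the start; "ft_torque": the same for the moment, N m; "finger_gap": opening from 0.0 (shut) to 1.0 (fully open); "grasp_force": force on a finger pad.
Only numpy, scipy, OpenCV 4.12 (cv2) and the standard library are available. Lean on these libraries where they do the work, as an engineer would, in place of code of your own. Each camera call takes 0.05 s, during which the arm holds its last target. There are 200 camera calls.

## Working session

There is one attempt and no reset: what is moved stays moved. The work goes in short steps, Python scripts to look and compute and a shell command to move; the robot and the scene stay as the last step left them, time stands still between calls to the robot, and variables do not carry over. Pictures are saved under pics/ and viewed, at most 10 in all, crops included, and the job is handed in when it is done.

```bash
mkdir -p pics; cat > h.py <<'E'
import numpy as np, cv2
from plant import read_state, capture, job, nets, env
def cam(p):
    return np.array(p["mtx"],float),np.array([p["k1"],0,0,0,0],float),np.array(p["rvec"],float),np.array(p["tvec"],float)
def w(p,px,z):
    K,D,r,t=cam(p); R=cv2.Rodrigues(r)[0]
    u=cv2.undistortPoints(np.array(px,float).reshape(-1,1,2),K,D).reshape(-1,2)
    d=np.c_[u,np.ones(len(u))]@R; c=-R.T@t
    return c+d*((z-c[2])/d[:,2])[:,None]
def px(p,X):
    K,D,r,t=cam(p); return cv2.projectPoints(np.array(X,float).reshape(-1,1,3),r,t,K,D)[0].reshape(-1,2)
def save(p,n): cv2.imwrite("pics/"+n,p["pixels"][:,:,::-1])
E
python3 - <<'E'
from h import *
np.set_printoptions(precision=4,suppress=True)
s=read_state();print(s["time"],s["position"],s["orientation"],s["finger_gap"],s["wrist_force"],env.grip_point_offset)
a=capture("top");save(a,"top0.png");b=capture("side");save(b,"side0.png")
Z=dict(slab=.0,straightedge=0,gauge=0,cursor=.0,cursor_grip=.062,cursor_pin=.01,jar=0,sieve=0,beaker=0,brush=0,dish=0,flask=0)
for n,z in Z.items():
  for c,p in(("top",a),("side",b)):
    for d in nets.mark_of(p,n)[:4]:
        if d["p"]>.2: print(n,c,round(d["p"],2),np.round(d["centre"]),w(p,d["centre"],z)[0])
E
```

```text
0.0 [0.1516 0.5802 0.2305] [-0.4006 -3.1155  0.002 ] 1.0042089862688708 [ 0.7589 -0.0323 -0.1322] -0.0187
slab top 0.7 [378. 264.] [ 0.4724 -0.2344  0.    ]
slab top 0.68 [200. 285.] [0.4314 0.1884 0.    ]
slab side 0.83 [301. 293.] [ 0.4793 -0.2231  0.    ]
straightedge top 0.82 [391. 368.] [ 0.2294 -0.2588  0.    ]
straightedge top 0.7 [180. 358.] [0.2594 0.236  0.    ]
straightedge top 0.6 [304. 202.] [ 0.6272 -0.0622  0.    ]
straightedge top 0.57 [293. 264.] [ 0.478  -0.0329  0.    ]
straightedge side 0.94 [198. 169.] [0.2611 0.2242 0.    ]
straightedge side 0.81 [182. 317.] [ 0.2232 -0.2532  0.    ]
straightedge side 0.72 [288. 230.] [ 0.4722 -0.0324  0.    ]
straightedge side 0.58 [412. 258.] [ 0.7396 -0.1618  0.    ]
gauge top 0.89 [303. 201.] [ 0.6293 -0.0581  0.    ]
gauge side 0.98 [356. 235.] [ 0.6271 -0.0728  0.    ]Traceback (most recent call last):
  File "<stdin>", line 8, in <module>
ValueError: it knows: beaker, brush, cursor_grip, cursor_pin, dish, flask, gauge, jar, sieve, slab, straightedge
```

View pics/top0.png

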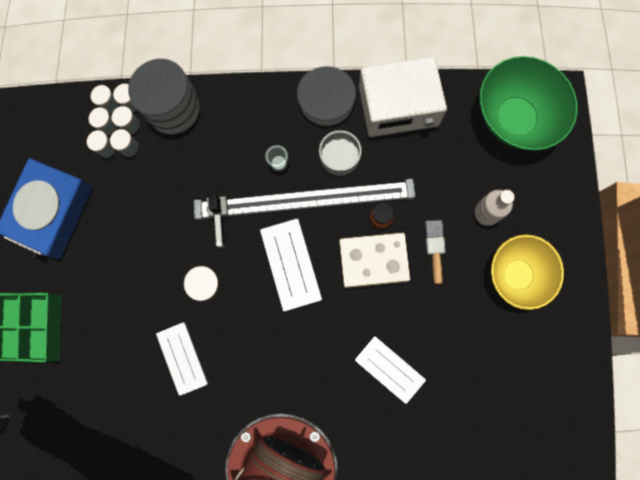

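View pics/side0.png

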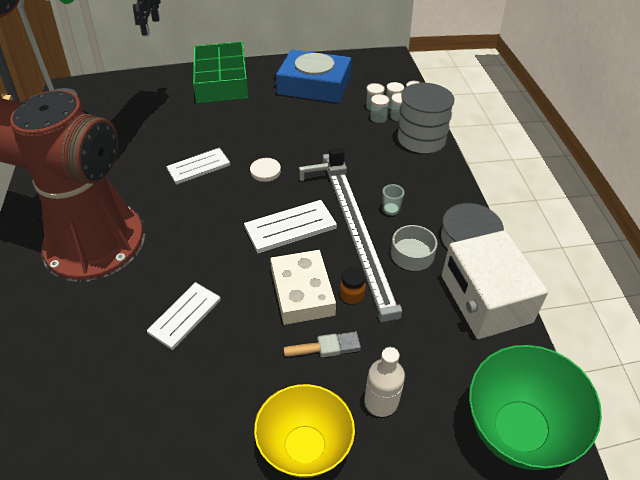

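The three flat plates are at top pixels (291,264), (182,358) and (390,369). The first is the largest, lies between slab (375,260) and cursor pin (219,240), so I choose it. Next I fit box poses to masks in both views and check with a close crop.

```bash
cat >> h.py <<'E'
from scipy.optimize import minimize
def hull(p,x,y,a,dims):
    L,W,H=dims;c,s=np.cos(a),np.sin(a)
    X=[[x+c*u-s*v,y+s*u+c*v,z] for u in(-L/2,L/2) for v in(-W/2,W/2) for z in(0,H)]
    return cv2.convexHull(px(p,X).astype(np.float32))
def pick(p,label,xy,z=.01):
    t=px(p,[[*xy,z]])[0]
    ms=[d["mask"] for d in nets.masks_of(p,label) if d["p"]>.1]
    if not ms: return None
    f=lambda m: np.linalg.norm(np.argwhere(m).mean(0)[::-1]-t)
    m=min(ms,key=f)
    return m if f(m)<30 else None
def fit(pics,label,x0,dims):
    ms=[(p,pick(p,label,x0[:2],dims[2]/2)) for p in pics]; ms=[(p,m) for p,m in ms if m is not None]
    def cost(v):
        e=0
        for p,m in ms:
            h=hull(p,v[0],v[1],v[2],dims)
            r=np.zeros((480,640),np.uint8); cv2.fillConvexPoly(r,np.round(h*16).astype(np.int32),1,cv2.LINE_8,4)
            e+=(r.astype(bool)^m).sum()/m.sum()
        return e/len(ms)
    best=None
    for k in range(3):
        s=minimize(cost,x0 if best is None else best.x,method="Nelder-Mead",options=dict(initial_simplex=np.array(x0 if best is None else best.x)+np.array([[0,0,0],[.015,0,0],[0,.015,0],[0,0,.12]])/(k+1),xatol=1e-4,fatol=1e-4))
        if best is None or s.fun<best.fun: best=s
    return best.x,best.fun,len(ms)
E
python3 - <<'E'
from h import *
np.set_printoptions(precision=4,suppress=True)
a=capture("top");b=capture("side")
for pp in ([a,b],[a],[b]):
  print("slab",fit(pp,"slab",[.475,-.228,.05],(.11,.15,.045)))
  print("se",fit(pp,"straightedge",[.475,-.033,.25],(.2,.092,.016)))
  print("gauge",fit(pp,"gauge",[.628,-.065,.05],(.036,.5,.022)))
for n,z in dict(cursor_grip=.062,cursor_pin=.01,jar=0,sieve=0,beaker=0,brush=0,dish=0,flask=0).items():
  for c,p in(("top",a),("side",b)):
    for d in nets.mark_of(p,n)[:2]:
        if d["p"]>.2: print(n,c,round(d["p"],2),np.round(d["centre"]),w(p,d["centre"],z)[0])
c=np.hstack([cv2.resize(a["pixels"][170:320,180:430],None,fx=3,fy=3,interpolation=cv2.INTER_CUBIC)])
cv2.imwrite("pics/crop1.png",c[:,:,::-1])
E
```

```text
slab (array([ 0.4811, -0.2222,  0.0813]), np.float64(0.04829839850019282), 2)
se (array([ 0.4759, -0.027 ,  0.2741]), np.float64(0.045981652890258254), 2)
gauge (array([ 0.6325, -0.0701,  0.0773]), np.float64(0.21783521865084837), 2)
slab (array([ 0.479 , -0.2229,  0.0867]), np.float64(0.05910390848427073), 1)
se (array([ 0.4758, -0.0271,  0.2748]), np.float64(0.02882017412188532), 1)
gauge (array([ 0.6302, -0.0543,  0.0741]), np.float64(0.1898989898989899), 1)
slab (array([ 0.4812, -0.2218,  0.0807]), np.float64(0.024566088117489986), 1)
se (array([ 0.4784, -0.0255,  0.2768]), np.float64(0.0578481945467944), 1)
gauge (array([ 0.6335, -0.0704,  0.075 ]), np.float64(0.23641881638846737), 1)
cursor_grip top 0.69 [215. 202.] [0.6165 0.142  0.062 ]
cursor_grip side 0.74 [336. 154.] [0.6181 0.1579 0.062 ]
cursor_pin top 0.59 [221. 243.] [0.5295 0.1365 0.01  ]
cursor_pin side 0.83 [298. 178.] [0.5162 0.1386 0.01  ]
cursor_pin side 0.75 [336. 156.] [0.6286 0.2131 0.01  ]
jar top 0.82 [380. 216.] [ 0.5886 -0.2431  0.    ]
jar side 0.79 [355. 295.] [ 0.5936 -0.2448  0.    ]
sieve top 0.71 [373. 262.] [ 0.4781 -0.2244  0.    ]
sieve top 0.56 [342. 154.] [ 0.747  -0.1556  0.    ]
sieve side 0.92 [412. 255.] [ 0.7437 -0.1507  0.    ]
beaker top 0.89 [281. 165.] [ 0.7213 -0.0056  0.    ]
beaker side 0.7 [391. 211.] [ 0.7283 -0.0051  0.    ]
brush top 0.63 [436. 252.] [ 0.4998 -0.3758  0.    ]
brush top 0.44 [291. 261.] [ 0.4852 -0.0296  0.    ]
brush side 0.91 [322. 350.] [ 0.502  -0.3731  0.    ]
dish top 0.61 [202. 284.] [0.4338 0.1848 0.    ]
dish side 0.63 [266. 168.] [0.4387 0.2007 0.    ]
flask top 0.69 [485. 211.] [ 0.597  -0.5004  0.    ]
flask side 0.7 [383. 403.] [ 0.5982 -0.5057  0.    ]
```

View pics/crop1.png

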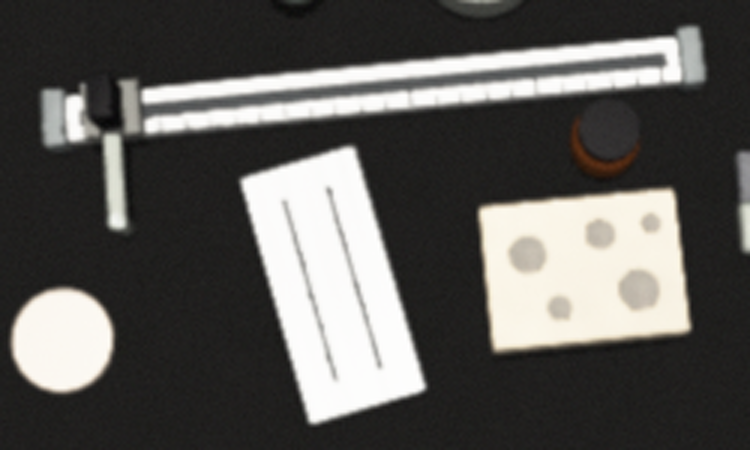

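The crop confirms the largest plate at (333,285 in the crop), with the slab on its right and the pin on its left, and clear ground in between. I'll square it with both open fingers first, then press home with shut fingers.

```bash
cat >> h.py <<'E'
def go(x,y,z,ang):
    s=read_state();R=cv2.Rodrigues(np.array(s["orientation"],float))[0]
    d=R.T@(np.array([x,y,z])-s["position"]); cur=np.arctan2(R[1,1],R[0,1])
    tw=-((ang-cur+np.pi/2)%np.pi-np.pi/2)
    print("t",round(s["time"],2),"shift",np.round(d,4),"twist",round(tw,4),"pos",np.round(s["position"],4),"F",np.round(s["wrist_force"],2),"q6",round(s["q"][5],2), "tilt",np.round(R[:,2],3))
E
python3 -c "
from h import *
go(.469,.075,.12,.081)"
```

```text
t 1.9 shift [-0.4348 -0.4088  0.1113] twist 1.234 pos [0.1518 0.5805 0.2313] F [-0.17 -0.4  -1.03] q6 1.35 tilt [-0.  0. -1.]
```

```bash
for i in 1; do python3 -m crank '[{"tx":-0.145,"ty":-0.136,"tz":0.02,"twist":0.35},{"tx":-0.145,"ty":-0.136,"tz":0.02,"twist":0.45},{"tx":-0.145,"ty":-0.136,"tz":0.02,"twist":0.5},{"tx":-0.145,"ty":-0.136,"tz":0.02,"twist":0.55},{"tx":-0.145,"ty":-0.136,"tz":0.02,"twist":0.6}]' 0.085; done; python3 -c "
from h import *
go(.469,.075,.12,.081)"
```

```text
time: 2.32
position: [0.2585, 0.4101, 0.211]
orientation: [1.313, 2.854, -0.0]
wrist_force: [1.5, -0.1, -0.1]
finger_gap: 0.996
grasp_force: 0.0
t 2.32 shift [-0.3914 -0.0582  0.0911] twist 0.6274 pos [0.2585 0.4101 0.211 ] F [ 1.55 -0.14 -0.14] q6 1.6 tilt [ 0. -0. -1.]
```

```bash
python3 -m crank '[{"tx":-0.04,"ty":-0.006,"tz":0.01,"twist":0.12},{"tx":-0.08,"ty":-0.012,"tz":0.02,"twist":0.24},{"tx":-0.12,"ty":-0.018,"tz":0.03,"twist":0.36},{"tx":-0.16,"ty":-0.024,"tz":0.035,"twist":0.48},{"tx":-0.2,"ty":-0.03,"tz":0.04,"twist":0.6}]'; python3 -c "
from h import *
go(.469,.075,.12,.081)"
```

```text
time: 2.73
position: [0.3666, 0.2398, 0.171]
orientation: [2.097, 2.339, 0.001]
wrist_force: [1.6, 0.7, -0.1]
finger_gap: 0.996
grasp_force: 0.0
t 2.73 shift [-0.175   0.0837  0.051 ] twist 0.0283 pos [0.3666 0.2398 0.171 ] F [ 1.56  0.69 -0.1 ] q6 1.74 tilt [ 0.  0. -1.]
```

```bash
python3 -m crank '[{"tx":-0.035,"ty":0.017,"tz":0.01,"twist":0.028},{"tx":-0.07,"ty":0.034,"tz":0.02,"twist":0.028},{"tx":-0.105,"ty":0.051,"tz":0.03,"twist":0.028},{"tx":-0.14,"ty":0.068,"tz":0.04,"twist":0.028},{"tx":-0.175,"ty":0.084,"tz":0.051,"twist":0.028}]'; python3 -c "
from h import *
go(.469,.075,-.006,.081)"
```

```text
time: 3.15
position: [0.4707, 0.0753, 0.1203]
orientation: [2.122, 2.315, 0.001]
wrist_force: [-0.1, 0.7, 0.3]
finger_gap: 0.996
grasp_force: 0.0
t 3.15 shift [-0.0002 -0.0019  0.1263] twist 0.0057 pos [0.4707 0.0753 0.1203] F [-0.13  0.73  0.28] q6 1.37 tilt [ 0.001 -0.    -1.   ]
```

```bash
python3 -m crank '[{"tz":0.04},{"tz":0.08},{"tz":0.105},{"tz":0.116},{"tz":0.124}]'; python3 - <<'E'
from h import *
go(.469,.075,-.006,.081)
p=capture("wrist");save(p,"w1.png")
E
```

```text
t 3.15 shift [-0.0002 -0.0019  0.1263] twist 0.0057 pos [0.4707 0.0753 0.1203] F [-0.13  0.73  0.28] q6 1.37 tilt [ 0.001 -0.    -1.   ]validation failed for argument at $[0]...
```

View pics/w1.png

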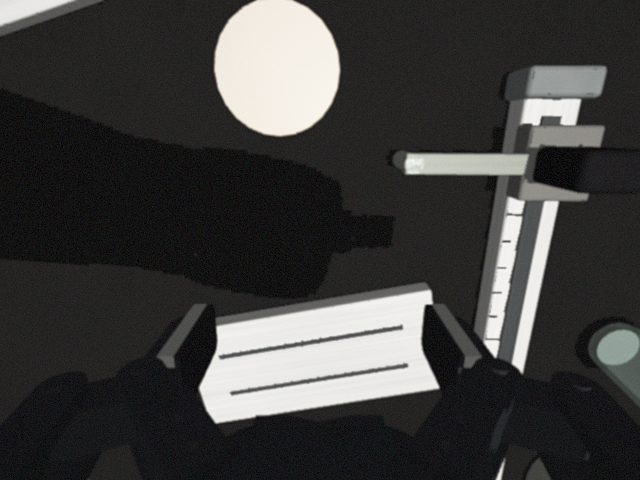

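The wrist view shows the plate's back edge from (217,320) to (430,287), and the fingers above it. The move was refused because each row needs all keys. I'll check the fingers' landing points against the edge.

```bash
python3 - <<'E'
from h import *
p=capture("wrist")
print(np.round(w(p,[[217,320],[430,287]],.016),4))
for l in(-.05,.05): print(px(p,[[.4707+l,.0753+.081*l-.011,.008]]))
E
```

```text
[[ 3.99e-01 -5.00e-04  1.60e-02]
 [ 5.59e-01  4.09e-02  1.60e-02]]
[[248.78349461 245.00496441]]
[[382.61373691 245.24255681]]
```

```bash
python3 -m crank '[{"tx":0,"ty":0,"tz":0.04,"twist":0},{"tx":0,"ty":0,"tz":0.08,"twist":0},{"tx":0,"ty":0,"tz":0.105,"twist":0},{"tx":0,"ty":0,"tz":0.116,"twist":0},{"tx":0,"ty":0,"tz":0.123,"twist":0}]'; python3 -c "
from h import *
go(.475,-.03,-.003,.081)"
```

```text
time: 3.67
position: [0.4685, 0.0779, -0.004]
orientation: [-2.121, -2.315, 0.002]
wrist_force: [0.4, 0.3, 0.4]
finger_gap: 0.999
grasp_force: 0.0
t 3.67 shift [-0.1081 -0.0029 -0.0011] twist 0.0064 pos [ 0.4685  0.0779 -0.004 ] F [0.36 0.27 0.4 ] q6 1.37 tilt [-0.002  0.    -1.   ]
```

```bash
python3 -m crank '[{"tx":-0.01,"ty":0,"tz":0,"twist":0.006},{"tx":-0.016,"ty":0,"tz":0,"twist":0.006},{"tx":-0.022,"ty":0,"tz":0,"twist":0.006},{"tx":-0.028,"ty":0,"tz":0,"twist":0.006},{"tx":-0.034,"ty":0,"tz":0,"twist":0.006}]'; python3 -m crank '[{"tx":-0.006,"ty":0,"tz":0,"twist":0},{"tx":-0.012,"ty":0,"tz":0,"twist":0},{"tx":-0.018,"ty":0,"tz":0,"twist":0},{"tx":-0.024,"ty":0,"tz":0,"twist":0},{"tx":-0.03,"ty":0,"tz":0,"twist":0}]'; python3 -c "
from h import *
go(.475,-.03,-.003,.081)"
```

```text
time: 4.08
position: [0.4737, 0.0425, -0.0014]
orientation: [2.129, 2.308, 0.002]
wrist_force: [0.0, 0.1, 0.3]
finger_gap: 0.999
grasp_force: 0.0
time: 4.5
position: [0.4754, 0.0132, -0.0025]
orientation: [2.129, 2.31, 0.001]
wrist_force: [1.9, 4.0, 3.2]
finger_gap: 0.996
grasp_force: 2.1
t 4.5 shift [-0.043  -0.0039  0.0005] twist 0.0003 pos [ 0.4754  0.0132 -0.0025] F [1.94 3.98 3.21] q6 1.24 tilt [ 0.001  0.    -1.   ]
```

```bash
python3 -m crank '[{"tx":-0.006,"ty":0,"tz":0,"twist":0},{"tx":-0.012,"ty":0,"tz":0,"twist":0},{"tx":-0.018,"ty":0,"tz":0,"twist":0},{"tx":-0.024,"ty":0,"tz":0,"twist":0},{"tx":-0.03,"ty":0,"tz":0,"twist":0}]'; python3 - <<'E'
from h import *
go(.475,-.03,-.003,.081)
a=capture("top");b=capture("side")
for pp in ([a],[b]):
  print("se",fit(pp,"straightedge",[.476,-.073,.12],(.2,.092,.016)), "slab",fit(pp,"slab",[.48,-.222,.081],(.11,.15,.045)))
save(b,"side1.png")
E
```

```text
time: 4.92
position: [0.4771, -0.0164, -0.0028]
orientation: [-2.129, -2.308, -0.0]
wrist_force: [-0.9, 7.2, 4.9]
finger_gap: 0.992
grasp_force: 3.4
t 4.92 shift [-0.0134 -0.0032  0.0002] twist -0.0001 pos [ 0.4771 -0.0164 -0.0028] F [-0.89  7.22  4.85] q6 1.18 tilt [-0.001  0.001 -1.   ]
se (array([ 0.46963145, -0.07364095,  0.07833619]), np.float64(0.19743678559057845), 1) slab (array([ 0.47900626, -0.22342969,  0.06066118]), np.float64(0.026621787025703794), 1)
se (array([ 0.47268965, -0.07148937,  0.07859275]), np.float64(0.1421623643845866), 1) slab (array([ 0.48187021, -0.22138808,  0.05408503]), np.float64(0.038136747480250616), 1)
```

View pics/side1.png

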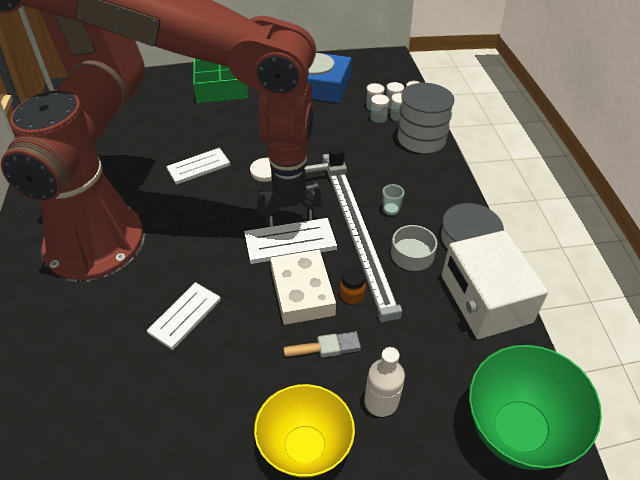

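The plate is squared (side view centre (290,240)), with about 25 mm left to the slab. I push 16 mm more, then switch to shut fingers.

```bash
python3 -m crank '[{"tx":-0.004,"ty":0,"tz":-0.001,"twist":0},{"tx":-0.008,"ty":0,"tz":-0.001,"twist":0},{"tx":-0.012,"ty":0,"tz":-0.001,"twist":0},{"tx":-0.015,"ty":0,"tz":-0.001,"twist":0},{"tx":-0.015,"ty":0,"tz":-0.001,"twist":0}]'; python3 -m crank '[{"tx":0.01,"ty":0,"tz":0,"twist":0},{"tx":0.03,"ty":0,"tz":0,"twist":0},{"tx":0.03,"ty":0,"tz":-0.015,"twist":0},{"tx":0.03,"ty":0,"tz":-0.015,"twist":0},{"tx":0.03,"ty":0,"tz":-0.015,"twist":0}]'; python3 -m crank '[{"tx":0,"ty":0,"tz":0,"twist":0},{"tx":0,"ty":0,"tz":0,"twist":0},{"tx":0,"ty":0,"tz":0,"twist":0},{"tx":0,"ty":0,"tz":0,"twist":0},{"tx":0,"ty":0,"tz":0,"twist":0}]' 0;  python3 - <<'E'
from h import *
a=capture("top");b=capture("side")
for pp in ([a],[b]):
  print("se",fit(pp,"straightedge",[.476,-.09,.08],(.2,.092,.016)), "slab",fit(pp,"slab",[.48,-.222,.075],(.11,.15,.045)))
go(.475,-.03,.008,.081)
E
```

```text
time: 5.63
position: [0.4787, -0.032, -0.0018]
orientation: [2.13, 2.309, -0.001]
wrist_force: [0.3, -0.4, -1.0]
finger_gap: 0.998
grasp_force: 0.0
time: 6.05
position: [0.4772, -0.0012, 0.014]
orientation: [2.127, 2.309, 0.001]
wrist_force: [0.6, 0.1, 0.2]
finger_gap: 0.992
grasp_force: 0.0
time: 6.47
position: [0.4761, -0.0015, 0.013]
orientation: [-2.13, -2.309, 0.0]
wrist_force: [-0.3, 0.6, 0.0]
finger_gap: 0.291
grasp_force: 0.0
se (array([ 0.47150365, -0.08916124,  0.08276957]), np.float64(0.029464285714285714), 1) slab (array([ 0.47907886, -0.22268984,  0.08672605]), np.float64(0.02388772767990445), 1)
se (array([ 0.47264165, -0.08451805,  0.06786199]), np.float64(0.2346857597454256), 1) slab (array([ 0.48086482, -0.22178714,  0.08843246]), np.float64(0.030034861893268972), 1)
t 6.77 shift [-0.0284 -0.0036  0.0053] twist -0.0 pos [ 0.4763 -0.0014  0.0133] F [ 0.04 -0.72  0.06] q6 1.21 tilt [ 0.  0. -1.]
```

```bash
python3 -m crank '[{"tx":0,"ty":-0.011,"tz":0.0,"twist":0},{"tx":0,"ty":-0.011,"tz":0.006,"twist":0},{"tx":-0.01,"ty":-0.011,"tz":0.006,"twist":0},{"tx":-0.02,"ty":-0.011,"tz":0.006,"twist":0},{"tx":-0.02,"ty":-0.011,"tz":0.006,"twist":0}]'; for r in 1; do python3 -m crank '[{"tx":-0.002,"ty":0,"tz":0,"twist":0},{"tx":-0.004,"ty":0,"tz":0,"twist":0},{"tx":-0.006,"ty":0,"tz":0,"twist":0},{"tx":-0.008,"ty":0,"tz":0,"twist":0},{"tx":-0.01,"ty":0,"tz":0,"twist":0}]'; done; python3 -m crank '[{"tx":-0.001,"ty":0,"tz":0,"twist":0},{"tx":-0.002,"ty":0,"tz":0,"twist":0},{"tx":-0.003,"ty":0,"tz":0,"twist":0},{"tx":-0.004,"ty":0,"tz":0,"twist":0}]'
```

```text
time: 7.18
position: [0.4676, -0.0241, 0.0074]
orientation: [2.131, 2.307, -0.0]
wrist_force: [-0.5, 0.9, -0.1]
finger_gap: -0.002
grasp_force: 0.0
time: 7.6
position: [0.4678, -0.0322, 0.0073]
orientation: [-2.129, -2.31, -0.0]
wrist_force: [0.3, 0.1, 0.5]
finger_gap: -0.006
grasp_force: 0.0
time: 7.93
position: [0.468, -0.0357, 0.0073]
orientation: [-2.129, -2.31, -0.001]
wrist_force: [-0.4, 5.5, 2.4]
finger_gap: 0.0
grasp_force: 2.3
```

```bash
M='x'; python3 -m crank '[{"tx":-0.001,"ty":0,"tz":0,"twist":0},{"tx":-0.002,"ty":0,"tz":0,"twist":0},{"tx":-0.003,"ty":0,"tz":0,"twist":0},{"tx":-0.004,"ty":0,"tz":0,"twist":0},{"tx":-0.005,"ty":0,"tz":0,"twist":0}]'; python3 - <<'E'
from h import *
a=capture("top")
print("se",fit([a],"straightedge",[.472,-.092,.082],(.2,.092,.016)), "slab",fit([a],"slab",[.48,-.222,.085],(.11,.15,.045)))
go(.467,-.045,.008,.081)
E
```

```text
time: 8.35
position: [0.4685, -0.0411, 0.0073]
orientation: [-2.13, -2.309, -0.0]
wrist_force: [0.2, 4.3, 1.8]
finger_gap: -0.0
grasp_force: 2.4
se (array([ 0.47130237, -0.09634752,  0.07867268]), np.float64(0.2835931700074239), 1) slab (array([ 0.47815902, -0.22394757,  0.07434511]), np.float64(0.04421448730009407), 1)
t 8.5 shift [-0.0035 -0.0018 -0.0007] twist -0.0002 pos [ 0.4685 -0.0413  0.0073] F [-0.59  2.82  1.71] q6 1.12 tilt [ 0. -0. -1.]
```

Plate sliding resistance is about 4 N. Now 1 mm steps, reading the force as I go.

```bash
for k in 1; do python3 -m crank '[{"tx":-0.001,"ty":0,"tz":0,"twist":0},{"tx":-0.002,"ty":0,"tz":0,"twist":0}]' | grep -E "pos|wrist"; python3 -m crank '[{"tx":-0.0005,"ty":0,"tz":0,"twist":0},{"tx":-0.001,"ty":0,"tz":0,"twist":0}]'| grep -E "pos|wrist"; done
```

```text
position: [0.4686, -0.0431, 0.0073]
wrist_force: [-0.1, 5.7, 1.7]
position: [0.4688, -0.0442, 0.0073]
wrist_force: [-0.8, 4.9, 1.9]
```

```bash
python3 -m crank '[{"tx":-0.0005,"ty":0,"tz":0,"twist":0},{"tx":-0.001,"ty":0,"tz":0,"twist":0}]'| grep -E "pos|wrist"
```

```text
position: [0.4688, -0.0451, 0.0073]
wrist_force: [-1.0, 4.8, 2.7]
```

```bash
python3 -m crank '[{"tx":-0.0005,"ty":0,"tz":0,"twist":0},{"tx":-0.001,"ty":0,"tz":0,"twist":0}]'| grep -E "pos|wrist"; python3 - <<'E'
from h import *
b=capture("wrist"); a=capture("side"); 
cv2.imwrite("pics/c2.png",np.hstack([cv2.resize(a["pixels"][200:330,230:360],(400,400),interpolation=cv2.INTER_CUBIC),cv2.resize(b["pixels"],(400,400))])[:,:,::-1])
E
```

```text
position: [0.4689, -0.0461, 0.0073]
wrist_force: [0.1, 4.7, 2.1]
```

View pics/c2.png

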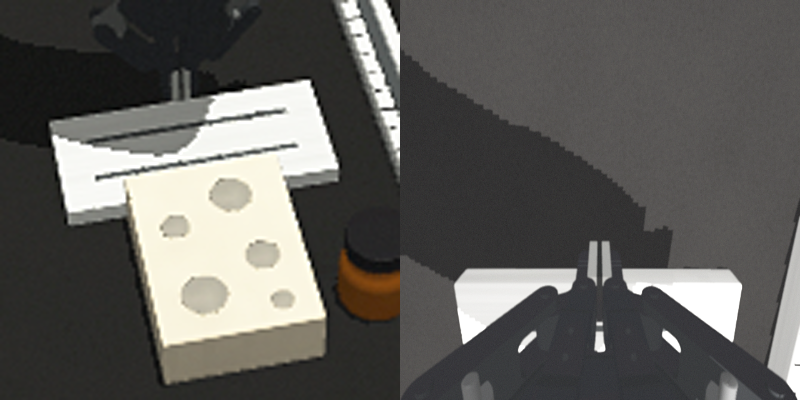

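The crop shows the plate square and close to the slab (face edge at crop (130,180) to (280,160)), with no force rise yet. I go on in small steps.

```bash
python3 -m crank '[{"tx":-0.0005,"ty":0,"tz":0,"twist":0},{"tx":-0.0005,"ty":0,"tz":0,"twist":0}]'| grep -E "pos|wrist"
```

```text
position: [0.4689, -0.0462, 0.0073]
wrist_force: [-0.5, 7.2, 2.9]
```

```bash
python3 -m crank '[{"tx":-0.0005,"ty":0,"tz":0,"twist":0},{"tx":-0.0005,"ty":0,"tz":0,"twist":0}]'| grep -E "pos|wrist"
```

```text
position: [0.4689, -0.0462, 0.0073]
wrist_force: [-1.0, 9.7, 4.3]
```

```bash
python3 -m crank '[{"tx":-0.0005,"ty":0,"tz":0,"twist":0},{"tx":-0.0005,"ty":0,"tz":0,"twist":0}]'| grep -E "pos|wrist"
```

```text
position: [0.4689, -0.0463, 0.0073]
wrist_force: [0.3, 11.8, 4.9]
```

The position is blocked at y = -0.0462 while the force builds to 11.8 N, so the plate is home and the slab is holding. I retract and check.

```bash
python3 -m crank '[{"tx":0.003,"ty":0,"tz":0,"twist":0},{"tx":0.02,"ty":0,"tz":0,"twist":0},{"tx":0.04,"ty":0,"tz":-0.02,"twist":0},{"tx":0.06,"ty":0,"tz":-0.06,"twist":0},{"tx":0.08,"ty":0,"tz":-0.1,"twist":0}]'; python3 - <<'E'
from h import *
np.set_printoptions(precision=4,suppress=True)
c=capture("wrist");a=capture("top");b=capture("side")
for pp in ([a],[b],[c]):
  print("se",fit(pp,"straightedge",[.472,-.1,.082],(.2,.092,.016)), "slab",fit(pp,"slab",[.48,-.222,.085],(.11,.15,.045)))
for n,z in dict(cursor_grip=.062,cursor_pin=.01,dish=0).items():
  for q,p in(("top",a),("side",b),("wrist",c)):
    for d in nets.mark_of(p,n)[:2]:
        if d["p"]>.2: print(n,q,round(d["p"],2),np.round(d["centre"]),w(p,d["centre"],z)[0])
save(c,"w2.png")
E
```

```text
time: 10.18
position: [0.4614, 0.0297, 0.1018]
orientation: [-2.13, -2.308, 0.004]
wrist_force: [1.5, -0.4, 0.9]
finger_gap: 0.001
grasp_force: 0.0
se (array([ 0.4717, -0.102 ,  0.0743]), np.float64(0.06641952425084956), 1) slab (array([ 0.4784, -0.2226,  0.0827]), np.float64(0.03314745972738538), 1)
se (array([ 0.4748, -0.0993,  0.0873]), np.float64(0.37299174989144596), 1) slab (array([ 0.4816, -0.2215,  0.073 ]), np.float64(0.021907560780122896), 1)Traceback (most recent call last):
  File "<stdin>", line 5, in <module>
  File "h.py", line 36, in fit
    s=minimize(cost,x0 if best is None else best.x,method="Nelder-Mead",options=dict(initial_simplex=np.array(x0 if best is None else best.x)+np.array([[0,0,0],[.015,0,0],[0,.015,0],[0,0,.12]])/(k+1),xatol=1e-4,fatol=1e-4))
    res = _minimize_neldermead(fun, x0, args, callback, bounds=bounds,
                               **options)
    fsim[k] = func(sim[k])
              ~~~~^^^^^^^^
    fx = function(np.copy(x), *(wrapper_args + args))
  File "h.py", line 33, in cost
    return e/len(ms)
           ~^~~~~~~~
ZeroDivisionError: division by zero
```

Slab has not moved, and the plate's centre is 121 mm from the slab's origin, so it is flush. Next, the cursor.

```bash
python3 - <<'E'
from h import *
go(.61,.205,.14,.077)
E
```

```text
t 10.63 shift [ 0.1636  0.1615 -0.0397] twist 0.0031 pos [0.462  0.029  0.1005] F [ 0.66  0.36 -0.08] q6 1.27 tilt [-0.002  0.    -1.   ]
```

```bash
python3 -m crank '[{"tx":0.01,"ty":0,"tz":-0.03,"twist":0},{"tx":0.04,"ty":0.015,"tz":-0.045,"twist":0},{"tx":0.075,"ty":0.03,"tz":-0.045,"twist":0},{"tx":0.11,"ty":0.045,"tz":-0.045,"twist":0},{"tx":0.14,"ty":0.06,"tz":-0.045,"twist":0}]' ; python3 -m crank '[{"tx":0.024,"ty":0.02,"tz":0,"twist":0},{"tx":0.024,"ty":0.05,"tz":0,"twist":0},{"tx":0.024,"ty":0.08,"tz":0,"twist":0},{"tx":0.024,"ty":0.102,"tz":0,"twist":0},{"tx":0.024,"ty":0.102,"tz":0,"twist":0}]'; python3 - <<'E'
from h import *
np.set_printoptions(precision=4,suppress=True)
go(.61,.205,.054,.077)
c=capture("wrist");a=capture("top");b=capture("side")
for n,z in dict(cursor_grip=.062,cursor_pin=.01).items():
  for q,p in(("top",a),("side",b),("wrist",c)):
    for d in nets.mark_of(p,n)[:2]:
        if d["p"]>.2: print(n,q,round(d["p"],2),np.round(d["centre"]),w(p,d["centre"],z)[0])
cv2.imwrite("pics/c3.png",np.hstack([cv2.resize(b["pixels"][100:230,250:380],(400,400),interpolation=cv2.INTER_CUBIC),cv2.resize(c["pixels"],(400,400))])[:,:,::-1])
E
```

```text
time: 11.05
position: [0.5115, 0.1754, 0.1463]
orientation: [-2.13, -2.309, 0.0]
wrist_force: [0.3, -0.1, -0.4]
finger_gap: -0.001
grasp_force: 0.0
time: 11.47
position: [0.6135, 0.2052, 0.1442]
orientation: [-2.131, -2.308, 0.002]
wrist_force: [1.0, -0.4, -0.7]
finger_gap: -0.002
grasp_force: 0.0
t 11.47 shift [ 0.0001 -0.0033  0.0902] twist 0.0027 pos [0.6135 0.2052 0.1442] F [ 0.97 -0.4  -0.67] q6 1.61 tilt [-0.002 -0.001 -1.   ]
cursor_grip top 0.75 [213. 203.] [0.6157 0.147  0.062 ]
cursor_grip top 0.42 [379. 219.] [ 0.5692 -0.236   0.062 ]
cursor_grip side 0.81 [336. 157.] [0.6146 0.1437 0.062 ]
cursor_pin top 0.64 [222. 243.] [0.5285 0.1343 0.01  ]
cursor_pin top 0.42 [379. 215.] [ 0.589  -0.2413  0.01  ]
cursor_pin side 0.64 [299. 176.] [0.5203 0.1447 0.01  ]
cursor_pin wrist 0.82 [211. 298.] [0.5252 0.1361 0.01  ]
```

View pics/c3.png

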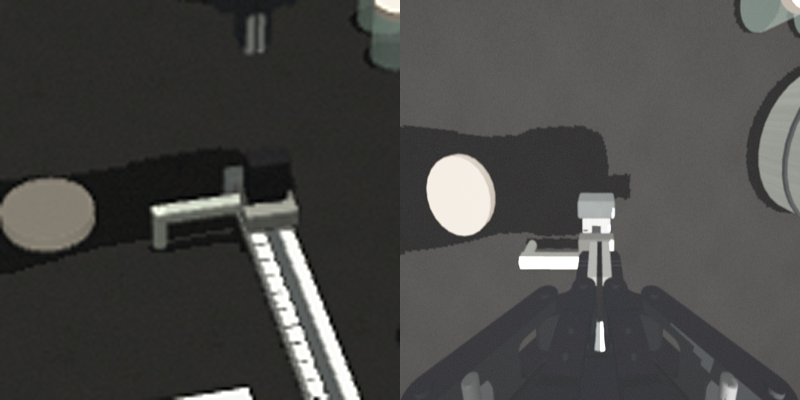

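The left panel shows the grip at (268,170) with the fingers behind it, over the +y side. The pin is at (160,235), and the way is clear. I descend and approach.

```bash
python3 -m crank '[{"tx":0,"ty":0,"tz":0.04,"twist":0},{"tx":0,"ty":0,"tz":0.075,"twist":0},{"tx":0,"ty":0,"tz":0.09,"twist":0},{"tx":-0.012,"ty":0,"tz":0.09,"twist":0},{"tx":-0.024,"ty":0,"tz":0.09,"twist":0}]' ;python3 -m crank '[{"tx":-0.004,"ty":0,"tz":0,"twist":0},{"tx":-0.008,"ty":0,"tz":0,"twist":0},{"tx":-0.014,"ty":0,"tz":0,"twist":0},{"tx":-0.02,"ty":0,"tz":0,"twist":0},{"tx":-0.026,"ty":0,"tz":0,"twist":0}]'
```

```text
time: 12.33
position: [0.6121, 0.1816, 0.0566]
orientation: [-2.128, -2.31, 0.002]
wrist_force: [0.8, -0.3, 0.5]
finger_gap: -0.005
grasp_force: 0.0
time: 12.75
position: [0.6158, 0.1559, 0.058]
orientation: [2.129, 2.309, 0.003]
wrist_force: [0.4, 2.6, 2.2]
finger_gap: -0.002
grasp_force: 1.1
```

```bash
python3 -m crank '[{"tx":-0.008,"ty":0,"tz":0,"twist":0},{"tx":-0.016,"ty":0,"tz":0,"twist":0},{"tx":-0.024,"ty":0,"tz":0,"twist":0},{"tx":-0.032,"ty":0,"tz":0,"twist":0},{"tx":-0.04,"ty":0,"tz":0,"twist":0}]' ;python3 -m crank '[{"tx":-0.008,"ty":0,"tz":0,"twist":0},{"tx":-0.016,"ty":0,"tz":0,"twist":0},{"tx":-0.024,"ty":0,"tz":0,"twist":0},{"tx":-0.032,"ty":0,"tz":0,"twist":0},{"tx":-0.04,"ty":0,"tz":0,"twist":0}]' ;python3 -m crank '[{"tx":-0.008,"ty":0,"tz":0,"twist":0},{"tx":-0.016,"ty":0,"tz":0,"twist":0},{"tx":-0.024,"ty":0,"tz":0,"twist":0},{"tx":-0.032,"ty":0,"tz":0,"twist":0},{"tx":-0.036,"ty":0,"tz":0,"twist":0}]' ; python3 - <<'E'
from h import *
np.set_printoptions(precision=4,suppress=True)
c=capture("wrist");a=capture("top");b=capture("side")
for n,z in dict(cursor_grip=.062,cursor_pin=.01).items():
  for q,p in(("top",a),("side",b),("wrist",c)):
    for d in nets.mark_of(p,n)[:1]:
        if d["p"]>.2: print(n,q,round(d["p"],2),np.round(d["centre"]),w(p,d["centre"],z)[0])
E
```

```text
time: 13.17
position: [0.6183, 0.1154, 0.0568]
orientation: [-2.13, -2.309, -0.0]
wrist_force: [0.2, 1.8, 2.3]
finger_gap: 0.0
grasp_force: 1.1
time: 13.58
position: [0.6214, 0.0756, 0.0568]
orientation: [-2.13, -2.309, 0.0]
wrist_force: [0.0, 3.0, 1.5]
finger_gap: -0.001
grasp_force: 1.1
time: 14.0
position: [0.6243, 0.0393, 0.0567]
orientation: [-2.13, -2.309, 0.0]
wrist_force: [-0.3, 2.8, 1.2]
finger_gap: -0.003
grasp_force: 1.1
cursor_grip top 0.79 [271. 197.] [0.6266 0.0124 0.062 ]
cursor_grip side 0.63 [350. 189.] [0.6281 0.0213 0.062 ]
cursor_pin top 0.77 [273. 239.] [0.5361 0.0131 0.01  ]
cursor_pin side 0.94 [311. 209.] [0.5341 0.0194 0.01  ]
cursor_pin wrist 0.64 [162. 302.] [0.5332 0.0118 0.01  ]
```

```bash
python3 -m crank '[{"tx":-0.008,"ty":0,"tz":0,"twist":0},{"tx":-0.016,"ty":0,"tz":0,"twist":0},{"tx":-0.024,"ty":0,"tz":0,"twist":0},{"tx":-0.032,"ty":0,"tz":0,"twist":0},{"tx":-0.038,"ty":0,"tz":0,"twist":0}]' ; python3 - <<'E'
from h import *
np.set_printoptions(precision=4,suppress=True)
c=capture("wrist");b=capture("side")
for n,z in dict(cursor_pin=.01).items():
  for q,p in(("side",b),("wrist",c)):
    for d in nets.mark_of(p,n)[:1]:
        if d["p"]>.2: print(n,q,round(d["p"],2),np.round(d["centre"]),w(p,d["centre"],z)[0])
cv2.imwrite("pics/c4.png",np.hstack([cv2.resize(b["pixels"][180:290,250:360],(400,400),interpolation=cv2.INTER_CUBIC),cv2.resize(c["pixels"][200:440,60:300],(400,400))])[:,:,::-1])
E
```

```text
time: 14.87
position: [0.6274, 0.0014, 0.0568]
orientation: [-2.13, -2.309, 0.0]
wrist_force: [-0.8, 2.5, 0.5]
finger_gap: 0.002
grasp_force: 1.1
cursor_pin side 0.79 [314. 222.] [ 0.5354 -0.0248  0.01  ]
cursor_pin wrist 0.83 [163. 302.] [ 0.5373 -0.0262  0.01  ]
```

View pics/c4.png

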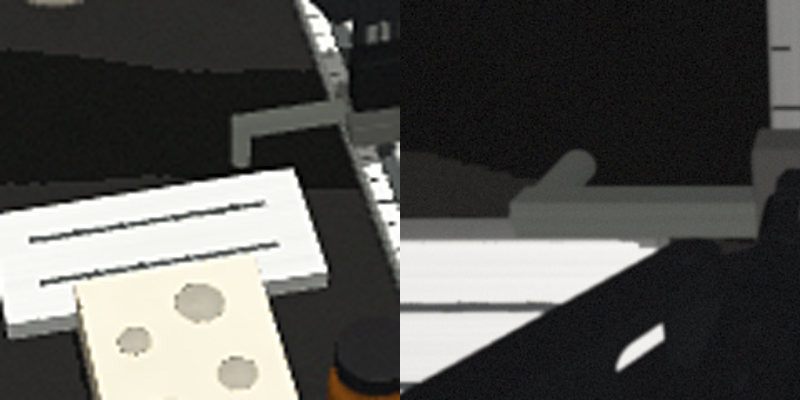

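The pin (left panel (240,155)) is a little short of the plate's back edge, with about 17 mm left. I creep in.

```bash
python3 -m crank '[{"tx":-0.0025,"ty":0,"tz":0,"twist":0},{"tx":-0.005,"ty":0,"tz":0,"twist":0},{"tx":-0.0075,"ty":0,"tz":0,"twist":0},{"tx":-0.01,"ty":0,"tz":0,"twist":0},{"tx":-0.011,"ty":0,"tz":0,"twist":0}]'|grep -E "pos|wri"; python3 -m crank '[{"tx":-0.0005,"ty":0,"tz":0,"twist":0},{"tx":-0.001,"ty":0,"tz":0,"twist":0},{"tx":-0.001,"ty":0,"tz":0,"twist":0}]'|grep -E "pos|wri"
```

```text
position: [0.6284, -0.0085, 0.0569]
wrist_force: [0.2, 2.1, 0.1]
position: [0.6285, -0.0094, 0.0569]
wrist_force: [-0.0, 1.3, -0.1]
```

```bash
python3 -m crank '[{"tx":-0.0005,"ty":0,"tz":0,"twist":0},{"tx":-0.001,"ty":0,"tz":0,"twist":0},{"tx":-0.001,"ty":0,"tz":0,"twist":0}]'|grep -E "pos|wri"
```

```text
position: [0.6285, -0.0103, 0.0569]
wrist_force: [-0.4, 1.0, 0.1]
```

```bash
python3 -m crank '[{"tx":-0.0005,"ty":0,"tz":0,"twist":0},{"tx":-0.001,"ty":0,"tz":0,"twist":0},{"tx":-0.001,"ty":0,"tz":0,"twist":0}]'|grep -E "pos|wri"
```

```text
position: [0.6286, -0.0114, 0.0569]
wrist_force: [0.2, 1.3, 1.6]
```

```bash
python3 -m crank '[{"tx":-0.0005,"ty":0,"tz":0,"twist":0},{"tx":-0.001,"ty":0,"tz":0,"twist":0},{"tx":-0.001,"ty":0,"tz":0,"twist":0}]'|grep -E "pos|wri"; python3 - <<'E'
from h import *
for k in range(2):
  c=capture("wrist");b=capture("side")
  for q,p in(("side",b),("wrist",c)):
    for d in nets.mark_of(p,"cursor_pin")[:1]: print(q,round(d["p"],2),w(p,d["centre"],.01)[0])
print("se",fit([b],"straightedge",[.472,-.1,.082],(.2,.092,.016)))
E
```

```text
position: [0.6287, -0.0124, 0.0569]
wrist_force: [0.6, 1.6, 0.5]
side 0.66 [ 0.5413891  -0.03442508  0.01      ]
wrist 0.74 [ 0.5395625  -0.04069528  0.01      ]
side 0.8 [ 0.53768596 -0.04354618  0.01      ]
wrist 0.55 [ 0.53827297 -0.0418438   0.01      ]
se (array([ 0.47485536, -0.10023883,  0.08609703]), np.float64(0.2950423216444982), 1)
```

```bash
python3 -m crank '[{"tx":-0.0005,"ty":0,"tz":0,"twist":0},{"tx":-0.0007,"ty":0,"tz":0,"twist":0},{"tx":-0.0007,"ty":0,"tz":0,"twist":0}]'|grep -E "pos|wri"
```

```text
position: [0.6287, -0.0129, 0.0568]
wrist_force: [0.7, 1.8, 0.1]
```

```bash
python3 -m crank '[{"tx":-0.0005,"ty":0,"tz":0,"twist":0},{"tx":-0.0007,"ty":0,"tz":0,"twist":0},{"tx":-0.0007,"ty":0,"tz":0,"twist":0}]'|grep -E "pos|wri"
```

```text
position: [0.6287, -0.0137, 0.0567]
wrist_force: [0.4, 1.6, 0.3]
```

```bash
python3 -m crank '[{"tx":-0.0005,"ty":0,"tz":0,"twist":0},{"tx":-0.0007,"ty":0,"tz":0,"twist":0},{"tx":-0.0007,"ty":0,"tz":0,"twist":0}]'|grep -E "pos|wri"
```

```text
position: [0.6288, -0.0145, 0.0568]
wrist_force: [-0.5, 1.2, 0.3]
```

```bash
python3 -m crank '[{"tx":-0.0005,"ty":0,"tz":0,"twist":0},{"tx":-0.0006,"ty":0,"tz":0,"twist":0},{"tx":-0.0006,"ty":0,"tz":0,"twist":0}]'|grep -E "pos|wri"
```

```text
position: [0.6289, -0.0151, 0.0568]
wrist_force: [-0.0, 2.6, -0.4]
```

```bash
python3 -m crank '[{"tx":-0.0005,"ty":0,"tz":0,"twist":0},{"tx":-0.0006,"ty":0,"tz":0,"twist":0},{"tx":-0.0006,"ty":0,"tz":0,"twist":0}]'|grep -E "pos|wri"
```

```text
position: [0.6289, -0.0156, 0.0568]
wrist_force: [-0.2, 1.5, -0.2]
```

```bash
python3 -m crank '[{"tx":-0.0005,"ty":0,"tz":0,"twist":0},{"tx":-0.0006,"ty":0,"tz":0,"twist":0},{"tx":-0.0006,"ty":0,"tz":0,"twist":0}]'|grep -E "pos|wri"
```

```text
position: [0.6289, -0.0162, 0.0568]
wrist_force: [0.0, 2.4, -0.8]
```

```bash
python3 -m crank '[{"tx":-0.0005,"ty":0,"tz":0,"twist":0},{"tx":-0.0006,"ty":0,"tz":0,"twist":0},{"tx":-0.0006,"ty":0,"tz":0,"twist":0}]'|grep -E "pos|wri"
```

```text
position: [0.629, -0.0167, 0.0568]
wrist_force: [-0.5, 2.9, -0.1]
```

```bash
python3 -m crank '[{"tx":-0.0005,"ty":0,"tz":0,"twist":0},{"tx":-0.0006,"ty":0,"tz":0,"twist":0},{"tx":-0.0006,"ty":0,"tz":0,"twist":0}]'|grep -E "pos|wri"; python3 - <<'E'
from h import *
c=capture("wrist");b=capture("side")
cv2.imwrite("pics/c5.png",np.hstack([cv2.resize(b["pixels"][190:270,270:350],(400,400),interpolation=cv2.INTER_CUBIC),cv2.resize(c["pixels"][240:360,80:200],(400,400),interpolation=cv2.INTER_CUBIC)])[:,:,::-1])
E
```

```text
position: [0.629, -0.0168, 0.0568]
wrist_force: [0.0, 5.4, 0.5]
```

View pics/c5.png

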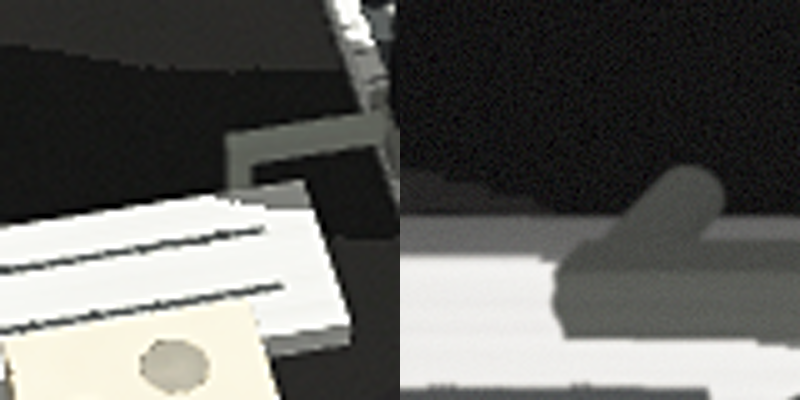

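The motion stopped at y = -0.0168 with the force up to 5.4 N, and the picture shows the pin (left (238,180)) against the plate's back, so it is touching. I back off and check.

```bash
python3 -m crank '[{"tx":0.002,"ty":0,"tz":0,"twist":0},{"tx":0.015,"ty":0,"tz":0,"twist":0},{"tx":0.04,"ty":0,"tz":-0.005,"twist":0},{"tx":0.07,"ty":0,"tz":-0.03,"twist":0},{"tx":0.1,"ty":0,"tz":-0.06,"twist":0}]'; python3 -m crank '[{"tx":0.04,"ty":0,"tz":-0.02,"twist":0},{"tx":0.08,"ty":0,"tz":-0.05,"twist":0},{"tx":0.12,"ty":0,"tz":-0.06,"twist":0},{"tx":0.14,"ty":0,"tz":-0.06,"twist":0},{"tx":0.14,"ty":0,"tz":-0.06,"twist":0}]'; python3 - <<'E'
from h import *
np.set_printoptions(precision=4,suppress=True)
a=capture("top");b=capture("side")
for pp in ([a],[b]):
  print("se",fit(pp,"straightedge",[.472,-.1,.082],(.2,.092,.016)), "slab",fit(pp,"slab",[.48,-.222,.082],(.11,.15,.045)))
cv2.imwrite("pics/c6.png",np.hstack([cv2.resize(b["pixels"][170:330,230:390],(400,400),interpolation=cv2.INTER_CUBIC),cv2.resize(a["pixels"][170:310,250:390],(400,400),interpolation=cv2.INTER_CUBIC)])[:,:,::-1])
E
```

```text
time: 19.45
position: [0.6191, 0.083, 0.1148]
orientation: [-2.129, -2.306, 0.004]
wrist_force: [1.0, 0.6, 0.3]
finger_gap: -0.002
grasp_force: 0.0
time: 19.87
position: [0.6092, 0.2272, 0.1785]
orientation: [2.123, 2.314, 0.005]
wrist_force: [0.1, -0.7, 0.2]
finger_gap: 0.0
grasp_force: 0.0
se (array([ 0.4721, -0.1018,  0.0752]), np.float64(0.02962085308056872), 1) slab (array([ 0.4788, -0.2226,  0.0905]), np.float64(0.014727983168019236), 1)
se (array([ 0.4752, -0.1003,  0.0784]), np.float64(0.30522418757712877), 1) slab (array([ 0.4812, -0.2224,  0.079 ]), np.float64(0.04654983570646221), 1)
```

View pics/c6.png

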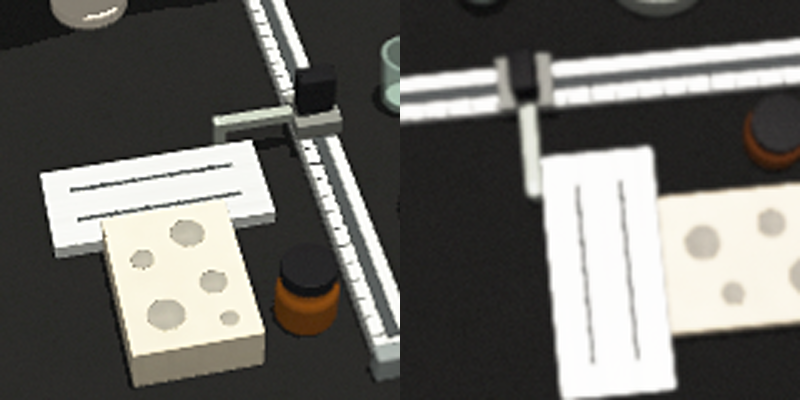

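The plate is flush on the slab (edge at (660,195) to (668,333) in the right panel), the pin meets its back at (535,190), and the bystanders are where they were.

```bash
python3 -c "
from plant import job
print(job.job_done())"
```

```text
the job is handed in; nothing more can be done
None
```

I pressed the largest straightedge flush against the slab's end face without moving the slab, slid the cursor until its pin touched the straightedge's back, and handed the job in at about 20 s; no verdict came back.

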